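# Meter grill wood from a feed box

## Task

Let exactly two chunks of grill wood drop from the green feed box into the tray under it: press the gate's yellow sprung hook down in the gap behind the red lip to free the gate, pull the gate out part of the way, then push it fully shut again so that the hook springs back up and locks it. Leave the third chunk in the box, do not touch the wood with the fingers, and do not shift the tray or the things standing around.

Things in the scene. Friction and masses are not known exactly. Their poses are not given: they have to be found in the camera images.
- hopper: Green sheet-metal feed box on black legs, fixed. Origin on the table under the outer face of its front panel; x away from the robot into the box, z up. Front panel x 0 to 6, z 118 to 206, 100 wide. From its top a flare 140 wide leans out to the robot, from x 0, z 205 to x -45, z 243, over the gate's front. Legs to y +-95.
- gate (a joint): Slide gate, m: 0 shut, grows as pulled along the feed box's -x, 0.13 fully open. Rubs with about 2.5 N, stays where left; locked by the hook when shut. At value g its inner edge is at x = 167 mm - g: the far end of the lane is uncovered first. Chunks ride on it until stopped by the lane's front wall or each other; one falls when the edge has passed its middle.
- lip (a point): Middle of the top edge of the gate's red upright pull lip (8 thick along x, 74 wide, its top at z 122, its foot at z 84; when shut it spans x -68 to -60 of the feed box). Moves with the gate.
- hook (a joint): Sprung hook on the gate, m: 0 up, presses straight down to 0.009; 3 N to start, 5.3 N at the bottom. Up, its tooth behind the front panel locks the shut gate; beyond 0.006 it passes under. Hold it down for the first 20 mm of pull. When the gate is pushed shut its sloped back slips under the panel by itself (about 10 N more at the end) and it springs up to 0.
- hook_pad (a point): Where to press: on top of the hook's yellow plate (40 wide, z 113 when up), in the 60 mm gap between lip and front panel, 38 behind the lip's inner face and 22 in front of the panel. Moves with gate and hook.
- lane (a point): Middle of the lane's floor in the feed box (feed box x 100, z 100): the lane is 135 long (x 32 to 167), 52 wide, walls to z 175, open above; its floor is the gate plate.
- pan: Aluminium tray 220 x 145 x 45, walls 3, standing loose under the feed box. Origin under its centre, x along its length.
- wood_a_mid (a point): Centre of a sawn chunk of pale grill wood with bark on one side, 32 long, 38 wide, 28 high. The three chunks lie in one row in the lane, in any order; centre at about z 114 there, below z 75 when in the tray.
- wood_b_mid (a point): Centre of a sawn chunk of pale grill wood with bark on one side, 38 long, 38 wide, 28 high. The three chunks lie in one row in the lane, in any order; centre at about z 114 there, below z 75 when in the tray.
- wood_c_mid (a point): Centre of a sawn chunk of pale grill wood with bark on one side, 44 long, 38 wide, 28 high. The three chunks lie in one row in the lane, in any order; centre at about z 114 there, below z 75 when in the tray.
- oil_1: Yellow oil bottle, 68 across, 220 high; bystander. Origin at the centre of its foot.
- oil_2: Yellow oil bottle with red cap, 68 across, 220 high; bystander. Origin at the centre of its foot.
- wine: Green wine bottle, 74 across, 290 high; bystander. Origin at the centre of its foot.
- bowl: White bowl, 170 across, 70 high; bystander. Origin at the centre of its foot.
- mug: Blue mug, 80 across, 95 high; bystander. Origin at the centre of its foot.
- jar: Amber jar with steel cap, 70 across, 90 high; bystander. Origin at the centre of its foot.
- spatula: Spatula lying on the table, about 300 long; bystander.
Things that resemble listed ones, but are neither listed nor needed, are in the scene too. Leave any blue, orange or pink look-alike of the part that bears wood_a_mid alone.

How it is judged:
By the outcome, as a careful person would: the job done as asked, in the order asked, and still so for the second after the job is handed in, with the robot touching nothing.
It also fails if it takes over 53 s, if anything falls off the work surface, if the arm or the gripper's body presses on something with over 40 N, if the wrist force passes 120 N, or if a joint passes its speed limit or range.

## Robot

A 6-joint arm with a two-finger parallel gripper is mounted at the origin on the work surface. World frame = base frame: x ahead of the robot, y to its left, z up, the work surface at z = 0. Lengths are in m, angles in rad, forces in N, time in s.
With the tool pointing down it reaches from about 0.35 to 0.975 m from the base axis. Payload 4.9 kg.
Tool frame: the origin (TCP) lies on the centre line of the jaws, within the pads' length; the fingertips stand 14 mm ahead of it and the grasp point (between the pads) lies 5 mm behind it (manip.nose_length is the distance from the TCP to the fingertips, in m); z points along the fingers, y is the line along which they close (so a half turn about z gives the same grasp; the last joint's range is limited). The gripper opens to 85 mm and grips with 20 to 120 N. Pads are 22 mm wide; open, the fingers measure 114 mm over their backs; the gripper's body (76 mm by 85 mm) begins 54 mm behind the grasp point. The pads swing forward as they close: fully open they stand 13 mm farther back than shut.
Start: joints at [1.031, 0.053, 1.613, -0, 1.476, -0.119], TCP at [0.255, 0.57, 0.245] pointing down, gripper open.
Joint ranges: [-3.01, 3.01], [-1.01, 2.22], [0.06, 2.58], [-1.02, 4.17], [0.09, 2.62], [-3.14, 3.14]. Speed limits (rad/s): [2.57, 2.57, 3.14, 3.14, 3.14, 3.14].

## Interface

Orientations are given as a unit quaternion [w, x, y, z].
In Python, from plant import manip, imaging gives the robot as it stands.
- The arm moves only by the tool play_rows, never from a script. Its argument "commands" is a list of rows, each a list of 6 numbers: the shift along the tool's x, y, z in mm, then the turn, a rotation vector about the tool's x, y, z in degrees. A call has 1 to 5 rows; each row shifts and turns the commanded pose from where the row before left it, along the tool's axes as they then stand; what a row does not reach is not made up. A row lasts 1/12 s, in which the tool goes at most 41.7 mm and 7.16 degrees, less where a joint would pass 70% of its speed; a pose out of reach is approached as far as the arm can. A call is refused whole if a number of a shift passes 41.7 or a number of a turn 7.16, either way. A call with a gripper value outside its range is refused whole. "hand" is the finger opening in mm, from 0 to 85.4, set as the call begins (left out, the last holds). The fingers move at their own pace and stop on an object; the grip force is fixed at half the most. Time passes only in rows, so rows that do not move let the fingers close. It gives the time, the measured TCP pose, the force, the opening and the grip force at its end, in the units of the state.
- manip.state(): the state, without advancing time (a new reading comes with each control period).
- imaging.grab_frame(name): name is "side" or "top"; returns a dict with "image" (400x640x3 uint8, red, green, blue), "fx", "fy", "cx", "cy" (pixels), "R" (3x3) and "t" (3): a world point X has camera coordinates R X + t. Camera axes: x right, y down, z forward; pixel columns grow to the right and rows downward; lengths in m; the calibration is good to about 2 mm. A picture is of the moment at which its call begins. There is no depth.
- manip.job_done(): hands the job in; it is judged then, once.
The state is a dict: "time": time; "joint_pos": joint angles; "joint_vel": joint speeds; "joint_efforts": joint torques, N m; "tool_pos": TCP position; "tool_rot": TCP orientation; "contact_force": force on the tool from outside, world axes, zero at the start; "ft_torque": the same for the moment, N m; "gripper_width": opening from 0.0 (shut) to 1.0 (fully open); "grasp_force": force on a finger pad.
Only numpy, scipy, OpenCV 4.12 (cv2) and the standard library are available. Lean on these libraries where they do the work, as an engineer would, in place of code of your own. Each camera call takes 0.05 s, during which the arm holds its last target. There are 200 camera calls.

## Working session

There is one attempt and no reset: what is moved stays moved. The work goes in short steps, Python scripts to look and compute and a tool call to move; the robot and the scene stay as the last step left them, time stands still between calls to the robot, and variables do not carry over. Pictures are saved under pics/ and viewed, at most 10 in all, crops included, and the job is handed in when it is done.

Besides the shell and the picture viewer there is one more tool, called after "Call:" as a command line: name --pt "numbers of a row" for each row, then --argument value for the rest. play_rows: Moves the arm, as the interface text tells. Its arguments: {"type":"object","properties":{"commands":{"type":"array","items":{"type":"array","items":{"type":"number"}}},"hand":{"type":"number"}},"required":["commands"]}

```bash
mkdir -p pics
python3 - <<'E'
from plant import manip, imaging
import cv2,pickle
for n in("side","top"):
    f=imaging.grab_frame(n); pickle.dump(f,open(n+".pkl","wb")); cv2.imwrite(f"pics/{n}0.png",f["image"][:,:,::-1])
    print(n,f["fx"],f["cx"],f["cy"],f["R"],f["t"],-f["R"].T@f["t"])
print(manip.state(),manip.nose_length)
E
```

```text
side 370.3160579518513 322.34279996127725 203.79257026154986 [[ 0.77975828 -0.62598688 -0.01083719]
 [-0.3421808  -0.411613   -0.84468162]
 [ 0.52429889  0.66235576 -0.53515934]] [-0.45341291  0.28249645  0.89440567] [-0.01871856 -0.75996606  0.71235539]
top 499.4009995606057 325.7693501664583 198.58464756203838 [[-0.01334485 -0.99983457 -0.01235923]
 [-0.98110122  0.01547899 -0.19287508]
 [ 0.19303448  0.00955176 -0.98114548]] [-0.00544483  0.58391435  1.27686663] [ 0.32632713 -0.02667867  1.36534715]
{'time': 0.1, 'joint_pos': array([ 1.03099122e+00,  5.32908892e-02,  1.61416986e+00,  2.59550437e-05,
        1.47600723e+00, -1.18989580e-01]), 'joint_vel': array([-6.73346532e-04, -1.91139621e-03, -2.49262548e-03, -1.34577682e-04,
       -9.79371654e-05,  4.20593563e-04]), 'joint_efforts': array([ 1.25382971e-04, -3.94903207e+01, -3.71363997e+01, -1.59990900e-04,
        3.86057451e-03, -1.04598570e-05]), 'tool_pos': array([0.25502128, 0.57000807, 0.24417804]), 'tool_rot': array([-3.15532383e-04,  2.08859810e-01,  9.77945142e-01, -8.83074017e-04]), 'contact_force': array([-0.6883563 , -0.2452263 , -0.29674784]), 'ft_torque': array([-0.01673236, -0.04145164, -0.00365861]), 'grasp_force': 0.0, 'gripper_width': 1.0000240638856677} 0.014
```

View pics/side0.png

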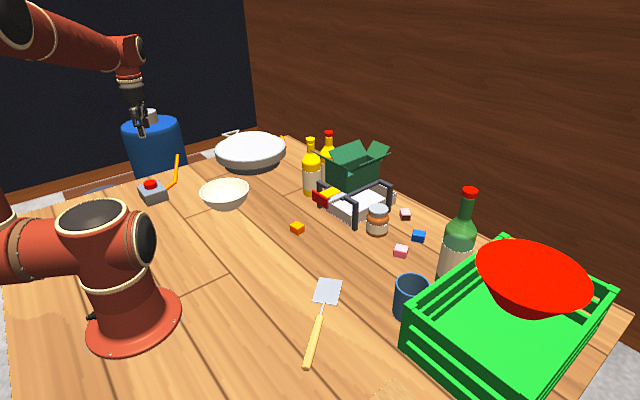

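View pics/top0.png

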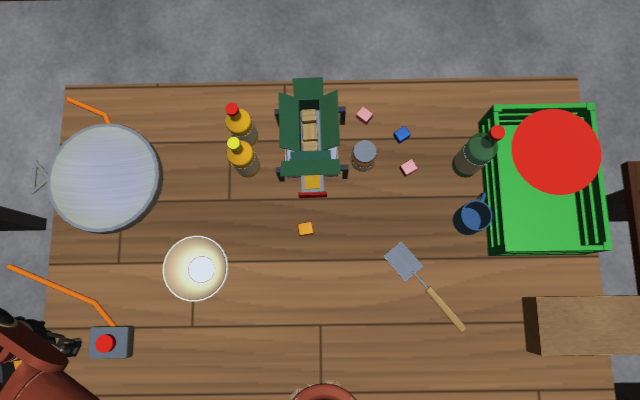

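Side view: the dark green feed box is at about (355,175), with the red lip at (321,199). Top view: the box is at (310,130), the lip at (313,194), the yellow hook at (313,182) and the wood at (309,115–145). The bright green crate on the right is not the box. Next I'll measure these and enlarge.

```bash
cat > h.py <<'E'
import numpy as np,cv2,pickle
def ray(f,u,v):
    d=f["R"].T@np.array([(u-f["cx"])/f["fx"],(v-f["cy"])/f["fy"],1]); return -f["R"].T@f["t"],d
def onz(f,u,v,z):
    o,d=ray(f,u,v); return o+d*(z-o[2])/d[2]
def proj(f,X):
    c=f["R"]@np.asarray(X)+f["t"]; return np.array([f["fx"]*c[0]/c[2]+f["cx"],f["fy"]*c[1]/c[2]+f["cy"]])
def redlip(f,box):
    x0,y0,x1,y1=box; h=cv2.cvtColor(f["image"],cv2.COLOR_RGB2HSV)
    m=(((h[...,0]<6)|(h[...,0]>174))&(h[...,1]>150)&(h[...,2]>60)).astype(np.uint8)
    k=np.zeros_like(m);k[y0:y1,x0:x1]=m[y0:y1,x0:x1]
    return k
E
python3 - <<'E'
from h import *
t=pickle.load(open("top.pkl","rb"));s=pickle.load(open("side.pkl","rb"))
k=redlip(t,(280,180,350,210));ys,xs=np.nonzero(k);print(xs.min(),xs.max(),ys.min(),ys.max())
for r in range(ys.min(),ys.max()+1):
    q=xs[ys==r];print(r,q.min(),q.max())
r=cv2.minAreaRect(np.c_[xs,ys].astype(np.float32));print(r)
k2=redlip(s,(300,180,345,220));ys,xs=np.nonzero(k2);r2=cv2.boxPoints(cv2.minAreaRect(np.c_[xs,ys].astype(np.float32)));print(r2)
a=cv2.resize(t["image"][70:210,260:400],(560,560),interpolation=cv2.INTER_CUBIC)
# legs etc
cv2.imwrite("pics/c1.png",a[:,:,::-1])
b=cv2.resize(s["image"][125:245,290:410],(600,600),interpolation=cv2.INTER_CUBIC)
cv2.imwrite("pics/c2.png",b[:,:,::-1])
E
```

```text
298 326 192 197
192 311 326
193 298 326
194 298 326
195 299 326
196 299 299
197 309 314
((312.0, 194.5), (5.0, 28.0), 90.0)
[[307.54053 196.24323]
 [313.08105 188.48648]
 [331.52698 201.66217]
 [325.98645 209.41891]]
```

View pics/c1.png

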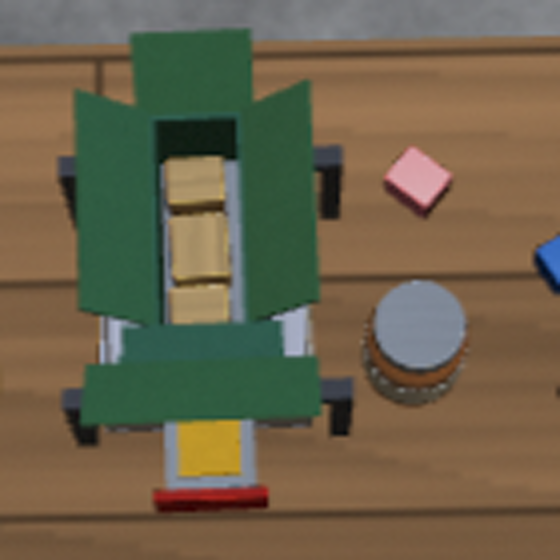

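View pics/c2.png

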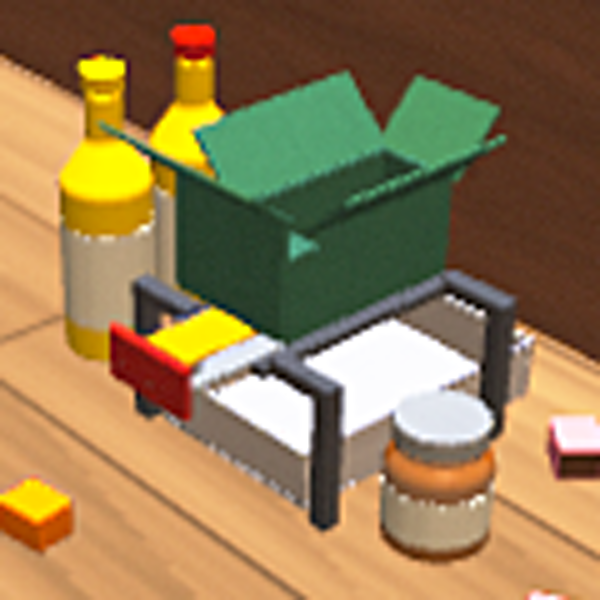

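Crop 1 (4x, offset 260,70): the lip top edge runs from (155,490) to (267,487). The yellow plate is at (210,448). Three pale chunks lie in the lane, with far edges at rows 157, 213 and 285. The pink, blue and orange cubes are look-alikes outside the box. Crop 2 confirms that the lip and yellow hook belong to the dark green box.

Run:
```python
from h import *
t=pickle.load(open("top.pkl","rb"));s=pickle.load(open("side.pkl","rb"))
T=lambda u,v,z:onz(t,260+(u+.5)/4-.5,70+(v+.5)/4-.5,z)
S=lambda u,v,z:onz(s,290+(u+.5)/5-.5,125+(v+.5)/5-.5,z)
np.set_printoptions(precision=4,suppress=True)
l,r=T(155,492,.122),T(267,488,.122);print("lip top front? ",l,r,np.linalg.norm(l-r),(l+r)/2)
a,b=S(112,325,.122),S(190,374,.122);print("lip side",a,b,np.linalg.norm(a-b),(a+b)/2)
for z in(.09,.11,.118):
    q=[T(*p,z) for p in((59,158),(342,148),(62,393),(353,380))]
    print(z,[np.linalg.norm(q[i]-q[j]) for i,j in((0,1),(2,3),(0,2),(1,3))],[np.degrees(np.arctan2(*(q[i]-q[j])[[0,1]])) for i,j in((0,1),(2,3))],[np.degrees(np.arctan2(*(q[i]-q[j])[[1,0]])) for i,j in((0,2),(1,3))],sum(q)/4)
q=[T(82,422,.243),T(320,414,.243)];print("flare",q,np.linalg.norm(q[0]-q[1]),np.degrees(np.arctan2(*(q[0]-q[1])[[0,1]])),sum(q)/2)
for v in(157,208,213,282,285):print(v,T(197,v,.128))
print("yellow",T(210,448,.113),T(210,421,.113),T(210,475,.113))
```

```text
lip top front?  [0.5875 0.0549 0.122 ] [ 0.589  -0.0164  0.122 ] 0.0713128792351758 [0.5882 0.0193 0.122 ]
lip side [0.5871 0.0573 0.122 ] [ 0.5875 -0.0201  0.122 ] 0.07736812887640979 [0.5873 0.0186 0.122 ]
0.09 [np.float64(0.19120039456653426), np.float64(0.19207878327545067), np.float64(0.16382821207819148), np.float64(0.16184543713697336)] [np.float64(-1.09608642242455), np.float64(-1.6881056862101824)] [np.float64(1.066797219968075), np.float64(1.3737727325488112)] [0.7461 0.024  0.09  ]
0.11 [np.float64(0.18820198908953975), np.float64(0.18906660290263694), np.float64(0.16125905729430576), np.float64(0.1593073762389388)] [np.float64(-1.096086422424517), np.float64(-1.6881056862102217)] [np.float64(1.0667972199680833), np.float64(1.3737727325488136)] [0.7396 0.0232 0.11  ]
0.118 [np.float64(0.18700262689874195), np.float64(0.18786173075351148), np.float64(0.1602313953807514), np.float64(0.15829215187972526)] [np.float64(-1.0960864224245577), np.float64(-1.6881056862101902)] [np.float64(1.066797219968073), np.float64(1.3737727325488132)] [0.7369 0.0229 0.118 ]
flare [array([0.6041, 0.0892, 0.243 ]), array([ 0.6066, -0.0486,  0.243 ])] 0.13777529172787403 -1.0404562715021133 [0.6054 0.0203 0.243 ]
157 [0.8099 0.0264 0.128 ]
208 [0.7748 0.0267 0.128 ]
213 [0.7714 0.0267 0.128 ]
282 [0.7245 0.027  0.128 ]
285 [0.7225 0.027  0.128 ]
yellow [0.6178 0.02   0.113 ] [0.6356 0.0199 0.113 ] [0.6    0.0202 0.113 ]
```

The two views agree: the lip's outer face is at x≈0.582 and its centre at y≈0.019. The flare edge puts the box origin at x≈0.650, with a yaw of about +1.3°. The lip width measures 71–77 mm against 74 given, and the flare 138 against 140. Chunks from the far end are about 32, 44 and 38 long, so a pull of about 98 mm drops exactly the two rear ones.

The plan is to tilt the closed fingers 35° to get under the flare.

```bash
cat >> h.py <<'E'
from scipy.spatial.transform import Rotation as Ro
def rot(s): w,x,y,z=s["tool_rot"]; return Ro.from_quat([x,y,z,w])
YAW,TILT=1.3,35
GOAL=Ro.from_euler('z',YAW,degrees=True)*Ro.from_matrix(np.array([[-1,0,0],[0,1,0],[0,0,-1.]]))*Ro.from_euler('y',-TILT,degrees=True)
B=Ro.from_euler('z',YAW,degrees=True); O=np.array([.650,.0205,0])   # box frame
def box(p): return B.inv().apply(p-O)*1000
def tip(s): return s["tool_pos"]+rot(s).apply([0,0,.014])
def shift(s,tipgoal_box,frame=None):  # tool-axis shift in mm to bring tip to a box point
    g=O+B.apply(np.array(tipgoal_box)/1000)
    return (frame or rot(s)).inv().apply(g-tip(s))*1000
E
python3 - <<'E'
from h import *
from plant import manip
s=manip.state();np.set_printoptions(precision=2,suppress=True)
print("shift to (.45,.02,.27)",rot(s).inv().apply(np.array([.45,.02,.27])-s["tool_pos"])*1000)
print("rot",(rot(s).inv()*GOAL).as_rotvec(degrees=True),GOAL.as_matrix())
E
```

```text
shift to (.45,.02,.27) [-402.64 -422.42  -25.14]
rot [ -7.86 -34.45 -24.58] [[-0.82 -0.02  0.57]
 [-0.02  1.    0.01]
 [-0.57 -0.   -0.82]]
```

Call:
play_rows --pt "-26.8 -28.2 -1.7 0 0 0" --pt "-26.8 -28.2 -1.7 0 0 0" --pt "-26.8 -28.2 -1.7 0 0 0" --pt "-26.8 -28.2 -1.7 0 0 0" --pt "-26.8 -28.2 -1.7 0 0 0" --hand 0

```text
time: 0.52
tool_pos: [0.3199, 0.3852, 0.2532]
tool_rot: [-0.0, 0.208, 0.978, -0.0]
contact_force: [0.3, -0.7, 0.3]
gripper_width: 0.297
grasp_force: 0.0
```

Call:
play_rows --pt "-26.8 -28.2 -1.7 0 0 0" --pt "-26.8 -28.2 -1.7 0 0 0" --pt "-26.8 -28.2 -1.7 0 0 0" --pt "-26.8 -28.2 -1.7 0 0 0" --pt "-26.8 -28.2 -1.7 0 0 0"

```text
time: 0.93
tool_pos: [0.3846, 0.2018, 0.262]
tool_rot: [-0.0, 0.209, 0.978, -0.0]
contact_force: [1.3, 0.1, -0.4]
gripper_width: -0.003
grasp_force: 0.0
```

Call:
play_rows --pt "-26.8 -28.2 -1.7 0 0 0" --pt "-26.8 -28.2 -1.7 0 0 0" --pt "-26.8 -28.2 -1.7 0 0 0" --pt "-26.8 -28.2 -1.7 0 0 0" --pt "-26.8 -28.2 -1.7 0 0 0"

```text
time: 1.35
tool_pos: [0.4494, 0.0182, 0.2706]
tool_rot: [-0.0, 0.209, 0.978, 0.0]
contact_force: [-0.1, 0.1, -1.2]
gripper_width: 0.006
grasp_force: 0.0
```

Call:
play_rows --pt "0 0 0 -1.12 -4.92 -3.51" --pt "0 0 0 -1.12 -4.92 -3.51" --pt "0 0 0 -1.12 -4.92 -3.51" --pt "0 0 0 -1.12 -4.92 -3.51"

```text
time: 1.68
tool_pos: [0.4496, 0.0198, 0.2705]
tool_rot: [0.176, 0.084, 0.981, 0.002]
contact_force: [0.2, 0.4, -0.5]
gripper_width: 0.001
grasp_force: 0.0
```

Call:
play_rows --pt "0 0 0 -1.12 -4.92 -3.51" --pt "0 0 0 -1.12 -4.92 -3.51" --pt "0 0 0 -1.12 -4.92 -3.51" --pt "0 0 0 0 0 0" --pt "0 0 0 0 0 0"

```text
time: 2.1
tool_pos: [0.4487, 0.0199, 0.2699]
tool_rot: [0.3, -0.009, 0.954, 0.004]
contact_force: [0.1, 0.3, 0.8]
gripper_width: -0.003
grasp_force: 0.0
```

```bash
cat > st.py <<'E'
from h import *
from plant import manip
import sys
np.set_printoptions(precision=2,suppress=True)
s=manip.state();print(s["time"],"tip box",box(tip(s)),"F",s["contact_force"],"w",s["gripper_width"],"z",rot(s).as_matrix()[:,2])
print("rot left",(rot(s).inv()*GOAL).as_rotvec(degrees=True))
for a in sys.argv[1:]:
    g=eval(a);print(a,shift(s,g))
E
python3 st.py "(-45,0,160)" "(-42,0,120)"
```

```text
2.1 tip box [-193.27    3.96  258.38] F [0.14 0.28 0.78] w -0.0034373781685536897 z [ 0.57  0.01 -0.82]
rot left [ 0.01 -0.07 -0.2 ]
(-45,0,160) [-65.24  -3.77 165.56]
(-42,0,120) [-44.79  -3.85 200.07]
```

Call:
play_rows --pt "-4.3 -1 38.9 0 0 0" --pt "-4.3 -1 38.9 0 0 0" --pt "-4.3 -1 38.9 0 0 0" --pt "-4.3 -1 38.9 0 0 0" --pt "0 0 0 0 0 0"

```text
time: 2.52
tool_pos: [0.5512, 0.0193, 0.1399]
tool_rot: [0.29, -0.01, 0.957, 0.006]
contact_force: [-2.3, 0.9, -2.9]
gripper_width: -0.003
grasp_force: 0.0
```

Call:
play_rows --pt "-10.8 0 9.9 0 0 0" --pt "-10.8 0 9.9 0 0 0" --pt "-10.8 0 9.9 0 0 0" --pt "-10.8 0 9.9 0 0 0" --pt "0 0 0 0 0 0"

```text
time: 2.93
tool_pos: [0.6138, 0.0201, 0.1474]
tool_rot: [0.302, -0.01, 0.953, 0.004]
contact_force: [-0.1, 0.4, -0.5]
gripper_width: 0.002
grasp_force: 0.0
```

```bash
python3 st.py "(-31,0,121)" "(-31,0,112)"
python3 - <<'E'
from h import *
from plant import imaging
f=imaging.grab_frame("side");g=imaging.grab_frame("top")
a=cv2.resize(f["image"][135:225,290:380],(400,400),interpolation=cv2.INTER_CUBIC)
b=cv2.resize(g["image"][130:210,270:350],(400,400),interpolation=cv2.INTER_CUBIC)
cv2.imwrite("pics/near.png",np.hstack([a,b])[:,:,::-1])
E
```

```text
2.9333 tip box [-28.2    0.41 135.97] F [-0.11  0.41 -0.5 ] w 0.002364346737949512 z [ 0.58  0.01 -0.82]
rot left [ 0.06  0.11 -0.08]
(-31,0,121) [10.91 -0.44 10.63]
(-31,0,112) [16.08 -0.45 18.  ]
```

View pics/near.png

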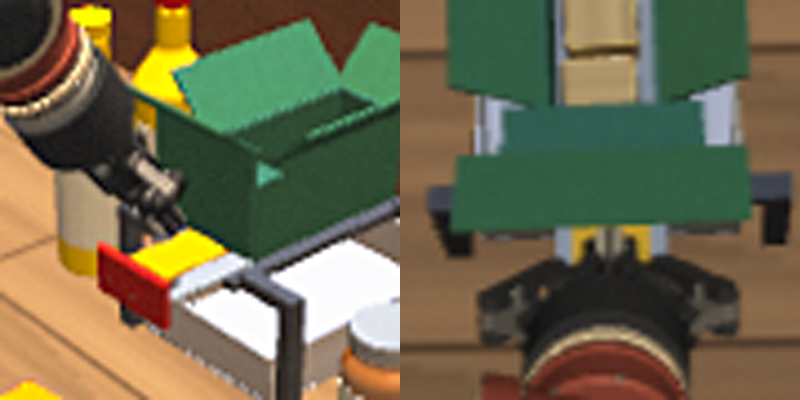

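The left half shows the fingertips above the yellow plate and clear of the flare. In the right half the fingers, at (608,240), are centred on the plate (575–650). Next I press down.

Call:
play_rows --pt "3.5 -0.1 3.5 0 0 0" --pt "3.7 -0.1 3.6 0 0 0" --pt "3.7 -0.1 3.6 0 0 0" --pt "0 0 0 0 0 0" --pt "0 0 0 0 0 0"

```text
time: 3.45
tool_pos: [0.6076, 0.0196, 0.13]
tool_rot: [0.301, -0.01, 0.954, 0.004]
contact_force: [0.3, 0.2, -0.1]
gripper_width: -0.001
grasp_force: 0.0
```

Call:
play_rows --pt "1.2 0 1.6 0 0 0" --pt "1.1 0 1.6 0 0 0" --pt "0 0 0 0 0 0" --pt "0 0 0 0 0 0"

```text
time: 3.78
tool_pos: [0.6084, 0.0196, 0.1272]
tool_rot: [0.301, -0.011, 0.953, 0.004]
contact_force: [-2.2, -0.2, 1.8]
gripper_width: -0.002
grasp_force: 1.5
```

```bash
python3 st.py
```

```text
3.7833 tip box [-33.55   0.03 115.7 ] F [-2.15 -0.16  1.8 ] w -0.002467719671653226 z [ 0.57  0.01 -0.82]
rot left [ 0.05  0.07 -0.05]
```

Call:
play_rows --pt "1.1 0 1.6 0 0 0" --pt "1.1 0 1.6 0 0 0" --pt "0 0 0 0 0 0" --pt "0 0 0 0 0 0"

```text
time: 4.12
tool_pos: [0.6086, 0.0196, 0.1232]
tool_rot: [0.301, -0.01, 0.953, 0.004]
contact_force: [-0.9, 0.6, 3.7]
gripper_width: 0.002
grasp_force: 2.0
```

Call:
play_rows --pt "1.1 0 1.6 0 0 0" --pt "1.1 0 1.6 0 0 0" --pt "0 0 0 0 0 0" --pt "0 0 0 0 0 0"

```text
time: 4.45
tool_pos: [0.6088, 0.0195, 0.1198]
tool_rot: [0.302, -0.011, 0.953, 0.004]
contact_force: [-4.1, 0.2, 7.1]
gripper_width: 0.004
grasp_force: 3.8
```

```bash
python3 st.py
```

```text
4.45 tip box [-33.16  -0.01 108.35] F [-4.06  0.18  7.09] w 0.004201232380020697 z [ 0.58  0.01 -0.82]
rot left [ 0.05  0.12 -0.05]
```

Call:
play_rows --pt "0.6 0 0.8 0 0 0" --pt "0 0 0 0 0 0" --pt "0 0 0 0 0 0"

```text
time: 4.7
tool_pos: [0.609, 0.0196, 0.1196]
tool_rot: [0.302, -0.011, 0.953, 0.004]
contact_force: [-9.3, -0.6, 12.7]
gripper_width: 0.003
grasp_force: 6.4
```

```bash
python3 st.py
```

```text
4.7 tip box [-32.96   0.02 108.2 ] F [-9.34 -0.59 12.65] w 0.0028187944862145026 z [ 0.58  0.01 -0.82]
rot left [ 0.05  0.16 -0.04]
```

The hook is fully down: the force rises stiffly. Now I pull.

Call:
play_rows --pt "3.3 0 -2.3 0 0 0" --pt "3.3 0 -2.3 0 0 0" --pt "3.3 0 -2.3 0 0 0" --pt "3.3 0 -2.3 0 0 0" --pt "3.3 0 -2.3 0 0 0"

```text
time: 5.12
tool_pos: [0.5894, 0.0189, 0.1198]
tool_rot: [0.303, -0.01, 0.953, 0.004]
contact_force: [3.4, 0.6, 5.6]
gripper_width: -0.001
grasp_force: 2.9
```

```bash
cat > lip.py <<'E'
from h import *
from plant import imaging
# lip top corners from the side view; gate value = how far the near-left end of the red blob moved
def ends(f):
    k=redlip(f,(230,180,345,260)); n,l,st,c=cv2.connectedComponentsWithStats(k); i=1+np.argmax(st[1:,4]); ys,xs=np.nonzero(l==i)
    r=np.argmax(xs*1.0-ys*0.0); return st[i],c[i]
s0=pickle.load(open("side.pkl","rb")); f=imaging.grab_frame("side")
(a,ca),(b,cb)=ends(s0),ends(f)
p0=onz(s0,*ca,.103);p1=onz(f,*cb,.103)
print("lip blob",a,b,"centre moved mm",(p1-p0)*1000)
E
python3 st.py; python3 lip.py
```

```text
5.1167 tip box [-52.49  -0.19 108.37] F [3.42 0.56 5.56] w -0.0008847359756348338 z [ 0.58  0.01 -0.82]
rot left [ 0.02  0.31 -0.06]
lip blob [312 190  16  19 175] [308 192  16  19 166] centre moved mm [-16.63556071  -0.42003586   0.        ]
```

Call:
play_rows --pt "4.9 0 -3.45 0 0 0" --pt "4.9 0 -3.45 0 0 0" --pt "4.9 0 -3.45 0 0 0" --pt "4.9 0 -3.45 0 0 0" --pt "4.9 0 -3.45 0 0 0"

```text
time: 5.58
tool_pos: [0.5595, 0.0181, 0.1201]
tool_rot: [0.304, -0.01, 0.953, 0.004]
contact_force: [5.8, -0.3, 6.4]
gripper_width: 0.003
grasp_force: 3.9
```

```bash
python3 st.py; python3 lip.py
```

```text
5.5833 tip box [-82.4   -0.35 108.65] F [ 5.81 -0.35  6.36] w 0.00303840853773966 z [ 0.58  0.01 -0.82]
rot left [-0.    0.34 -0.06]
lip blob [312 190  16  19 175] [301 194  16  20 177] centre moved mm [-43.6480648   -0.33882566   0.        ]
```

Call:
play_rows --pt "4.9 0 -3.45 0 0 0" --pt "4.9 0 -3.45 0 0 0" --pt "4.9 0 -3.45 0 0 0" --pt "4.9 0 -3.45 0 0 0"

```text
time: 5.97
tool_pos: [0.5356, 0.0175, 0.1202]
tool_rot: [0.304, -0.01, 0.953, 0.004]
contact_force: [4.7, -0.4, 6.0]
gripper_width: 0.002
grasp_force: 3.6
```

Call:
play_rows --pt "4.9 0 -3.45 0 0 0" --pt "4.9 0 -3.45 0 0 0" --pt "4.9 0 -3.45 0 0 0" --pt "4.1 0 -2.85 0 0 0" --pt "0 0 0 0 0 0"

```text
time: 6.38
tool_pos: [0.512, 0.017, 0.1198]
tool_rot: [0.303, -0.01, 0.953, 0.003]
contact_force: [-1.4, -0.6, 8.4]
gripper_width: -0.004
grasp_force: 4.2
```

```bash
python3 st.py; python3 lip.py;python3 - <<'E'
from h import *
from plant import imaging
f=imaging.grab_frame("side");g=imaging.grab_frame("top")
a=cv2.resize(f["image"][135:235,280:380],(400,400),interpolation=cv2.INTER_CUBIC)
b=cv2.resize(g["image"][80:180,260:360],(400,400),interpolation=cv2.INTER_CUBIC)
cv2.imwrite("pics/pulled.png",np.hstack([a,b])[:,:,::-1])
E
```

```text
6.3833 tip box [-130.     -0.35  108.33] F [-1.36 -0.61  8.37] w -0.004136080691380289 z [ 0.58  0.01 -0.82]
rot left [-0.01  0.28 -0.04]
lip blob [312 190  16  19 175] [288 199  17  21 181] centre moved mm [-91.35992375  -0.34522053   0.        ]
```

View pics/pulled.png

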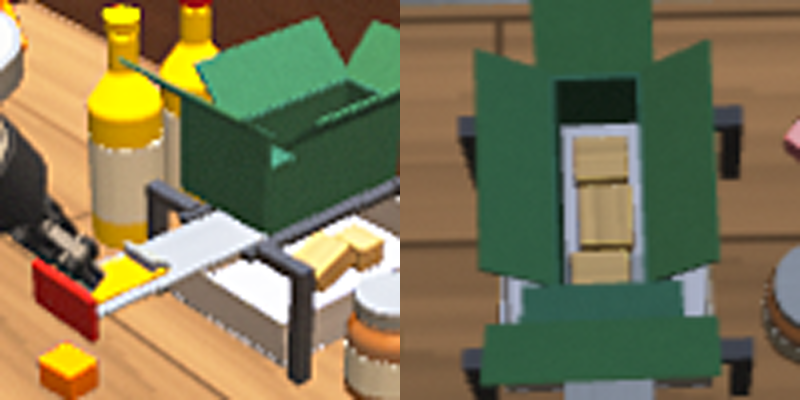

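Left half: two chunks lie in the tray, at (325,258) and (360,245), and the gate is out about 91 mm. Right half: the third chunk is still at the lane front, at (600,265), on the gate plate. Next I lift out, go round to the front of the lip and push it shut.

Call:
play_rows --pt "-2.5 0 1.2 0 0 0" --pt "0 0 -12 0 0 0" --pt "0 0 -20 0 0 0" --pt "0 0 -20 0 0 0" --pt "0 0 0 0 0 0"

```text
time: 6.95
tool_pos: [0.4835, 0.0167, 0.1625]
tool_rot: [0.302, -0.011, 0.953, 0.004]
contact_force: [-0.2, -0.3, 1.2]
gripper_width: -0.002
grasp_force: 0.0
```

Call:
play_rows --pt "12 0 -8.4 0 0 0" --pt "12 0 -8.4 0 0 0" --pt "10 0 -7 0 0 0" --pt "0 0 0 0 0 0"

```text
time: 7.28
tool_pos: [0.4406, 0.0161, 0.1577]
tool_rot: [0.299, -0.01, 0.954, 0.004]
contact_force: [1.1, -0.2, -0.4]
gripper_width: 0.003
grasp_force: 0.0
```

```bash
python3 st.py "(-188,0,98)"; python3 lip.py
```

```text
7.2833 tip box [-201.47    0.34  146.24] F [ 1.1  -0.16 -0.42] w 0.0032195161753325223 z [ 0.57  0.01 -0.82]
rot left [ 0.09 -0.2  -0.08]
(-188,0,98) [16.47 -0.44 47.3 ]
lip blob [312 190  16  19 175] [288 200  16  21 163] centre moved mm [-93.94639981  -1.7030267    0.        ]
```

Call:
play_rows --pt "8 -0.2 14 0 0 0" --pt "8.4 -0.2 17 0 0 0" --pt "0 0 16.3 0 0 0" --pt "0 0 0 0 0 0"

```text
time: 7.67
tool_pos: [0.4546, 0.0163, 0.1074]
tool_rot: [0.296, -0.01, 0.955, 0.005]
contact_force: [-1.3, -0.9, -0.3]
gripper_width: -0.001
grasp_force: 0.0
```

Call:
play_rows --pt "-6.6 0 4.6 0 0 0" --pt "-6.6 0 4.6 0 0 0" --pt "-6.6 0 4.6 0 0 0" --pt "-6.6 0 4.6 0 0 0" --pt "-6.6 0 4.6 0 0 0"

```text
time: 8.08
tool_pos: [0.4963, 0.0169, 0.1119]
tool_rot: [0.299, -0.011, 0.954, 0.004]
contact_force: [-4.1, 0.0, 0.3]
gripper_width: 0.001
grasp_force: 2.0
```

```bash
python3 st.py "(-85,0,98)"; python3 lip.py
```

```text
8.0833 tip box [-145.78   -0.08  100.43] F [-4.06  0.02  0.29] w 0.0006570095780752031 z [ 0.57  0.01 -0.82]
rot left [ 0.09 -0.18 -0.04]
(-85,0,98) [-48.5    0.06  36.7 ]
lip blob [312 190  16  19 175] [300 201  11  16 100] centre moved mm [-69.45874998 -17.63134594   0.        ]
```

Call:
play_rows --pt "-6.1 0 4.6 0 0 0" --pt "-6.1 0 4.6 0 0 0" --pt "-6.1 0 4.6 0 0 0" --pt "-6.1 0 4.6 0 0 0"

```text
time: 8.47
tool_pos: [0.5273, 0.0176, 0.112]
tool_rot: [0.3, -0.011, 0.954, 0.004]
contact_force: [-3.6, 0.4, 2.9]
gripper_width: -0.004
grasp_force: 2.0
```

Call:
play_rows --pt "-6.1 0 4.6 0 0 0" --pt "-6.1 0 4.6 0 0 0" --pt "-6.1 0 4.6 0 0 0" --pt "0 0 0 0 0 0"

```text
time: 8.8
tool_pos: [0.5507, 0.018, 0.1113]
tool_rot: [0.301, -0.011, 0.954, 0.004]
contact_force: [-1.1, 0.2, -0.8]
gripper_width: 0.003
grasp_force: 0.0
```

```bash
python3 st.py "(-77,0,98)"
```

```text
8.8 tip box [-91.33  -0.18  99.86] F [-1.13  0.22 -0.76] w 0.002936596612708286 z [ 0.57  0.01 -0.82]
rot left [ 0.08 -0.   -0.05]
(-77,0,98) [-10.67   0.17   9.74]
```

Call:
play_rows --pt "-2.7 0 2.2 0 0 0" --pt "-2.7 0 2.2 0 0 0" --pt "-2.7 0 2.2 0 0 0" --pt "0 0 0 0 0 0"

```text
time: 9.13
tool_pos: [0.5605, 0.0183, 0.1105]
tool_rot: [0.301, -0.011, 0.954, 0.004]
contact_force: [-1.7, 0.2, 0.5]
gripper_width: -0.001
grasp_force: 0.3
```

Call:
play_rows --pt "-2 0 1.5 0 0 0" --pt "-1.2 0 0.9 0 0 0" --pt "0 0 0 0 0 0"

```text
time: 9.38
tool_pos: [0.5647, 0.0182, 0.1103]
tool_rot: [0.301, -0.01, 0.953, 0.004]
contact_force: [0.8, -0.2, 0.6]
gripper_width: 0.0
grasp_force: 0.0
```

```bash
python3 st.py "(-77,0,98)"
```

```text
9.3833 tip box [-77.34  -0.35  98.84] F [ 0.79 -0.21  0.57] w 0.00024099499824745713 z [ 0.57  0.01 -0.82]
rot left [ 0.05  0.07 -0.06]
(-77,0,98) [0.21 0.35 0.88]
```

Call:
play_rows --pt "-1.2 0 0.9 0 0 0" --pt "-1.2 0 0.9 0 0 0" --pt "0 0 0 0 0 0"

```text
time: 9.63
tool_pos: [0.5672, 0.0183, 0.1101]
tool_rot: [0.3, -0.011, 0.954, 0.004]
contact_force: [-9.7, -1.1, 6.6]
gripper_width: -0.003
grasp_force: 4.6
```

Call:
play_rows --pt "-0.8 0 0.6 0 0 0" --pt "-0.8 0 0.6 0 0 0" --pt "0 0 0 0 0 0"

```text
time: 9.88
tool_pos: [0.5676, 0.0184, 0.1099]
tool_rot: [0.298, -0.011, 0.954, 0.004]
contact_force: [-32.0, -2.8, 23.1]
gripper_width: -0.001
grasp_force: 16.6
```

```bash
python3 st.py; python3 lip.py
```

```text
9.8833 tip box [-74.44  -0.25  98.42] F [-32.04  -2.79  23.15] w -0.0007459041356508173 z [ 0.57  0.01 -0.82]
rot left [ 0.09 -0.32  0.04]
lip blob [312 190  16  19 175] [318 194  11  15  92] centre moved mm [  0.26945469 -19.04190696   0.        ]
```

It hit a stiff stop with 32 N, so I back off and look.

Call:
play_rows --pt "2 0 -1.4 0 0 0" --pt "10 0 -7 0 0 0" --pt "20 0 -14 0 0 0" --pt "20 0 -14 0 0 0" --pt "10 0 -20 0 0 0"

```text
time: 10.35
tool_pos: [0.4836, 0.0168, 0.1174]
tool_rot: [0.298, -0.01, 0.954, 0.005]
contact_force: [-0.2, 0.7, -0.3]
gripper_width: 0.005
grasp_force: 0.0
```

Call:
play_rows --pt "0 0 -35 0 0 0" --pt "0 0 -35 0 0 0" --pt "0 0 -35 0 0 0" --pt "0 0 0 0 0 0"

```text
time: 10.68
tool_pos: [0.4275, 0.0143, 0.2179]
tool_rot: [0.311, -0.011, 0.95, 0.002]
contact_force: [0.7, 0.0, 1.7]
gripper_width: 0.003
grasp_force: 0.0
```

```bash
python3 st.py; python3 lip.py
python3 - <<'E'
from h import *
from plant import imaging
s0=pickle.load(open("side.pkl","rb"));t0=pickle.load(open("top.pkl","rb"))
f=imaging.grab_frame("side");g=imaging.grab_frame("top")
c=lambda i,y,x,h,w:cv2.resize(i["image"][y:y+h,x:x+w],(400,300),interpolation=cv2.INTER_CUBIC)
cv2.imwrite("pics/shut.png",np.vstack([np.hstack([c(s0,165,300,75,100),c(f,165,300,75,100)]),np.hstack([c(t0,90,250,120,160),c(g,90,250,120,160)])])[:,:,::-1])
# anything else moved?
for n,a,b in(("side",s0,f),("top",t0,g)):
    d=(cv2.absdiff(a["image"],b["image"]).max(2)>40).astype(np.uint8)
    k,l,st,_=cv2.connectedComponentsWithStats(d); print(n,[tuple(map(int,x)) for x in st[1:] if x[4]>6])
E
```

```text
10.6833 tip box [-214.35   -1.18  206.64] F [0.71 0.02 1.69] w 0.0033236755410341874 z [ 0.59  0.01 -0.81]
rot left [-0.21  1.21  0.08]
lip blob [312 190  16  19 175] [312 190  17  19 175] centre moved mm [0.25818447 0.00792352 0.        ]
side [(0, 0, 146, 89, 2789), (0, 94, 281, 97, 11702), (0, 167, 157, 125, 11564), (354, 191, 22, 17, 224)]
top [(301, 108, 16, 3, 27), (302, 120, 14, 2, 18), (302, 123, 16, 28, 413), (264, 247, 85, 153, 5320), (0, 308, 100, 92, 5053), (341, 324, 7, 1, 7), (344, 325, 6, 22, 43), (37, 396, 9, 1, 9), (219, 397, 15, 3, 27), (314, 399, 9, 1, 9)]
```

View pics/shut.png

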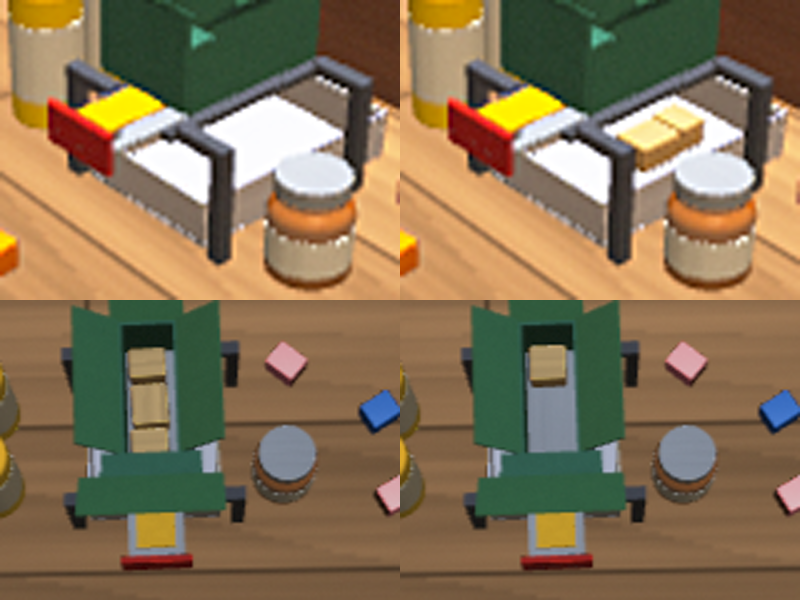

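The before/after pictures match at the lip (0.3 mm), hook, tray and bystanders. Two chunks lie flat in the tray at (660,135). The third rode back to the far end of the lane, on the shut gate at (548,365).

```bash
python3 -c "
from plant import manip
print(manip.job_done())"
```

```text
the job is handed in; nothing more can be done
None
```

The job is handed in: two chunks dropped into the tray, the third stayed in the box, and the gate is back fully shut with the hook up, in about 11 s and with nothing else visibly moved.

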